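# Set the gated gas selector to the blue line

### The job

Switch the gas selector to the blue line: with the fingers, push its lever out of the park slot into the cross gate, along the gate, and fully home into the slot marked by the blue disc, without entering any other side slot. Only push the knob from its sides: do not pinch it between the fingers. Leave the vials, the beaker and the jar standing where they are, and finish clear of everything.

Things in the scene. Friction and masses are not known exactly. Their poses are not given: they have to be found in the camera images.
- selector: the gas selector, fixed to the bench: white housing with a brushed metal gate plate as its top, 200 (x) x 260 (y) x 106 mm tall; origin at the centre of its underside, x axis away from the robot at yaw 0, y left, z up. Its place and its yaw (up to 0.35 rad) differ from start to start
- gate (a point): middle of the gate, on the plate's top, 106 mm above the bench, above the selector's origin. Channels 15 mm wide (in the selector's frame): a cross gate along y, 71 mm long; at each end of it (y = +28 and -28 mm) a channel along x, 63 mm long, making a near (-x) and a far (+x) side slot; a park slot from the middle to x = -31 mm. The far middle is closed
- knob (a point): centre of the lever's square black knob, 28 x 28 mm, 34 mm tall, sides along the selector's x and y; upright it is 158 mm above the bench, 52 mm above the plate, and it sinks up to 12 mm as it leans. In the selector's frame it is at x = -43 mm at the end of park, x = 0 +-4 in the cross gate, y = +-45 +-4 in the side channels, x = +-43 fully home
- pivot (a point): point about which the lever (10 mm steel stem) leans both ways like a gear stick: 13 mm above the bench, 145 mm below the knob's centre, above the selector's origin. About 2 N on the knob moves the lever; it stays where it is left. The gate's edges are hard stops
- selector_lever (a joint): lean of the lever along the selector's x, rad: 0 = in the cross gate, + leans to +x. About -0.29 at the end of the park slot, about +0.29 or -0.29 fully home in a far (+x) or near (-x) slot; starts at -0.28 to -0.20 in the park slot
- selector_cross (a joint): lean of the lever along the selector's y, rad: 0 = in the middle, + leans to +y. About +0.31 or -0.31 in the side channels; free play about 0.03
- mark_blue: blue disc, 26 mm across, 4 mm thick, lying on the gate plate (origin at its underside, 106 mm above the bench); it marks the side slot that it lies next to, 78 mm before or behind and 45 mm left or right of the selector's middle. Which colour marks which of the four side slots changes from start to start
- mark_green: green disc, 26 mm across, 4 mm thick, lying on the gate plate (origin at its underside, 106 mm above the bench); it marks the side slot that it lies next to, 78 mm before or behind and 45 mm left or right of the selector's middle. Which colour marks which of the four side slots changes from start to start
- mark_yellow: yellow disc, 26 mm across, 4 mm thick, lying on the gate plate (origin at its underside, 106 mm above the bench); it marks the side slot that it lies next to, 78 mm before or behind and 45 mm left or right of the selector's middle. Which colour marks which of the four side slots changes from start to start
- mark_red: red disc, 26 mm across, 4 mm thick, lying on the gate plate (origin at its underside, 106 mm above the bench); it marks the side slot that it lies next to, 78 mm before or behind and 45 mm left or right of the selector's middle. Which colour marks which of the four side slots changes from start to start
- vial_a: glass vial with a black cap, 23 mm across, 50 mm tall, origin at the centre of its underside; stands upright on the gate plate near its left (+y) edge. A bystander: leave it standing where it is
- vial_b: glass vial with a white cap, 23 mm across, 50 mm tall, origin at the centre of its underside; stands upright on the gate plate near its right (-y) edge. A bystander: leave it standing where it is
- vial_c: glass vial with a black cap, 23 mm across, 50 mm tall, origin at the centre of its underside; stands upright on the bench left of the selector. A bystander: leave it standing where it is
- vial_d: glass vial with a blue cap, 23 mm across, 50 mm tall, origin at the centre of its underside; stands upright on the bench right of the selector. A bystander: leave it standing where it is
- beaker: glass beaker, 70 mm across, 85 mm tall, origin at its underside; bystander on the bench, near right
- jar: jar, 60 mm across, 70 mm tall, origin at its underside; bystander on the bench, near left

How it is judged:
On the way, in this order (a step that is already met when the one before it is completed fails the run):
1. the lever is pushed out of the park slot into the cross gate (value of joint selector_lever above -0.07 rad), for 0.1 s.
2. the lever is pushed along the cross gate to one end ((value of joint selector_cross above 0.25 rad or value of joint selector_cross below -0.25 rad)), for 0.1 s.
At the end, for the whole second after the job is handed in: the lever is fully home in the slot marked by the blue disc (lean of at least 0.25 rad of the 0.29 rad to the stop, i.e. the knob within about 5 mm of its end stop) and at rest (horizontal distance between knob and mark_blue below 0.048 m and (value of joint selector_lever above 0.25 rad or value of joint selector_lever below -0.25 rad) and linear speed of selector_lever below 0.02 m/s); the robot touches nothing.
It fails at once if the lever enters a side slot other than the blue one (by a third of its depth) ((value of joint selector_lever above 0.09 rad or value of joint selector_lever below -0.09 rad) and (value of joint selector_cross above 0.2 rad or value of joint selector_cross below -0.2 rad) and (horizontal distance between knob and mark_green below 0.075 m or horizontal distance between knob and mark_yellow below 0.075 m or horizontal distance between knob and mark_red below 0.075 m)).
It fails at once if the knob is pinched: pressed by the fingers on two opposite sides at once (contact force between each of selector_lever_c1, selector_lever_c2 and the fingers above 2 N or contact force between each of selector_lever_c3, selector_lever_c4 and the fingers above 2 N).
It fails at once if a bystander is lifted, shifted by more than 20 mm or tipped over (distance of any of vial_a, vial_b, vial_c, vial_d, beaker, jar from where it was at the start of the episode above 0.02 m or angle between any of vial_a, vial_b, vial_c, vial_d, beaker, jar's own z axis and vertical above 0.5 rad).
It also fails if it takes over 42 s, if anything falls off the work surface, if the arm or the gripper's body presses on something with over 40 N, if the wrist force passes 120 N, or if a joint passes its speed limit or range.

### The arm

A 6-joint arm with a two-finger parallel gripper is mounted at the origin on the work surface. World frame = base frame: x ahead of the robot, y to its left, z up, the work surface at z = 0. Lengths are in m, angles in rad, forces in N, time in s.
With the tool pointing down it reaches from about 0.35 to 0.925 m from the base axis. Payload 6.4 kg.
Tool frame: the origin (TCP) lies at the very end of the fingers, on their centre line; the grasp point (between the pads) lies behind it (robot.grip_point_offset is the z of the grasp point in the tool frame, in m); z points along the fingers, y is the line along which they close (so a half turn about z gives the same grasp; the last joint's range is limited). The gripper opens to 94 mm and grips with 3 to 60 N. Pads are 16 mm wide; open, the fingers measure 119 mm over their backs; the gripper's body (75 mm by 177 mm) begins 78 mm behind the grasp point.
Start: joints at [0.955, 0.245, 1.558, -0, 1.339, -0.174], TCP at [0.278, 0.588, 0.205] pointing down, gripper open.
Joint ranges: [-3.13, 3.13], [-1.02, 2.26], [0.13, 2.54], [-0.95, 4.09], [0.21, 2.88], [-2.74, 2.74]. Speed limits (rad/s): [2.57, 2.57, 3.14, 3.14, 3.14, 3.14].

### API

Orientations are given as a unit quaternion [x, y, z, w].
In Python, from bench import telemetry, camera, robot gives the robot as it stands. The module is installed in compiled form; this text tells all that it offers.
- The arm moves only by the tool move_arm, never from a script. Its argument "targets" is a list of rows, each a list of 7 numbers: the turn, a rotation vector about the tool's x, y, z in degrees, then the shift along the tool's x, y, z in mm, then the closure in counts, from 0 (fully open) to 255 (shut). A call has 1 to 12 rows; each row is the pose to reach, as a shift and turn from the pose commanded when the call began, along the tool's axes at that moment; what a row does not reach only later rows make up. A row lasts 1/8 s, in which the tool goes at most 62.5 mm and 10.7 degrees, less where a joint would pass 70% of its speed; a pose out of reach is approached as far as the arm can. A call with a gripper value outside its range is refused whole. The fingers move at their own pace and stop on an object; the grip force is fixed at half the most. Time passes only in rows, so rows that repeat a pose let the fingers close. It gives the time, the measured TCP pose, the force, the opening and the grip force at its end, in the units of the state.
- telemetry.read_state(): the state, without advancing time (a new reading comes with each control period).
- camera(name): name is "scene" or "top"; returns a dict with "color" (480x640x3 uint8, red, green, blue), "camera_matrix" (3x3 intrinsics, pixels), "R" (3x3) and "t" (3): a world point X has camera coordinates R X + t. Camera axes: x right, y down, z forward; pixel columns grow to the right and rows downward; lengths in m; the calibration is good to about 2 mm. A picture is of the moment at which its call begins. There is no depth.
- robot.close_job(): hands the job in; it is judged then, once.
The state is a dict: "time_s": time; "q": joint angles; "joint_vel": joint speeds; "joint_efforts": joint torques, N m; "tool_pos": TCP position; "tcp_rot": TCP orientation; "ft_force": force on the tool from outside, world axes, zero at the start; "torque": the same for the moment, N m; "finger_gap": finger opening in m; "grip_force": force on a finger pad.
Only numpy, scipy, OpenCV 4.12 (cv2) and the standard library are available. Lean on these libraries where they do the work, as an engineer would, in place of code of your own. Each camera call takes 0.05 s, during which the arm holds its last target. There are 200 camera calls.

## Working session

There is one attempt and no reset: what is moved stays moved. The work goes in short steps, Python scripts to look and compute and a tool call to move; the robot and the scene stay as the last step left them, time stands still between calls to the robot, and variables do not carry over. Pictures are saved under pics/ and viewed, at most 10 in all, crops included, and the job is handed in when it is done.

Besides the shell and the picture viewer there is one more tool, called after "Emit:" in YAML: its name, and indented under it one key for each argument. move_arm: Moves the arm, as the interface text tells. Its arguments: {"type":"object","properties":{"targets":{"type":"array"}},"required":["targets"]}

```bash
mkdir -p pics
python3 - <<'E'
from bench import telemetry,camera,robot
import cv2,pickle
for n in("scene","top"):
    c=camera(n);cv2.imwrite(f"pics/{n}0.png",c["color"][:,:,::-1]);pickle.dump(c,open(n+"0.pkl","wb"))
    print(n,c["camera_matrix"].tolist(),(-c["R"].T@c["t"]).round(3))
print(telemetry.read_state(),robot.grip_point_offset)
E
```

```text
scene [[600.3282271098616, 0.0, 320.44066168980913], [0.0, 600.3282271098616, 239.75716018844267], [0.0, 0.0, 1.0]] [1.379 0.018 0.936]
top [[557.6932679544257, 0.0, 329.9041693812805], [0.0, 557.6932679544257, 234.05356935280167], [0.0, 0.0, 1.0]] [0.388 0.015 1.529]
{'time_s': 0.1, 'q': array([ 9.54885999e-01,  2.45747991e-01,  1.55888937e+00, -1.83675322e-06,
        1.33871690e+00, -1.74083935e-01]), 'joint_vel': array([ 0.00112113, -0.00155741, -0.00369211, -0.00137681,  0.00029957,
       -0.00133559]), 'joint_efforts': array([-1.11036905e-03, -4.16916740e+01, -3.15526199e+01,  6.86506229e-02,
        3.10507917e-02, -5.20496951e-05]), 'tool_pos': array([0.2775983 , 0.58713426, 0.20445464]), 'tcp_rot': array([ 2.19120426e-01,  9.75697424e-01, -8.13319208e-04, -3.38111547e-04]), 'ft_force': array([-0.11079885,  0.71752053,  0.563697  ]), 'torque': array([-0.04658646, -0.04739978,  0.0196325 ]), 'grip_force': 0.0, 'finger_gap': 0.09408692928367356} -0.0188
```

View pics/top0.png

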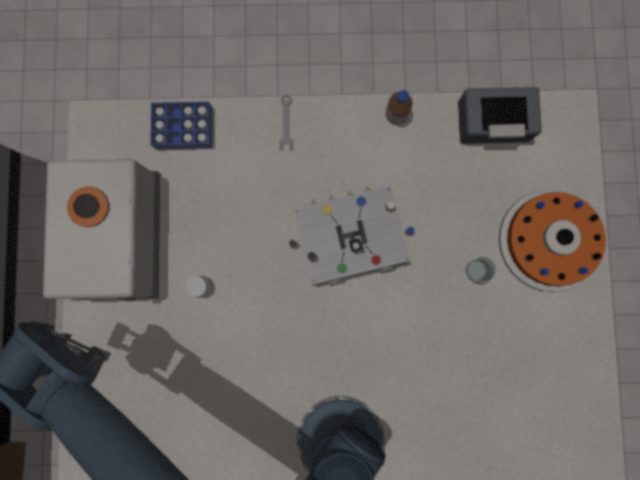

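View pics/scene0.png

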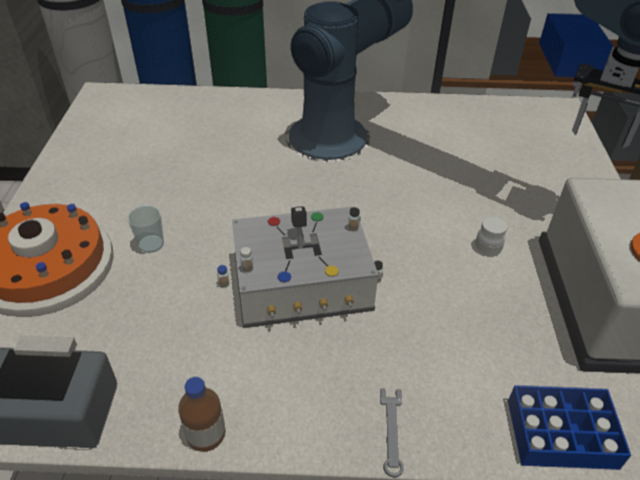

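The top view shows blue at (361,201), which is far right, yellow (327,210), green (342,268), red (376,260) and the knob near (356,243). The scene view agrees: blue (284,277), knob (299,216). Next I'll fit the selector pose from the discs.

```bash
cat > h.py <<'E'
import numpy as np,cv2
from scipy.optimize import least_squares
def px(c,X):
    p=(np.atleast_2d(X)@c["R"].T+c["t"])@c["camera_matrix"].T
    return p[:,:2]/p[:,2:]
def ray(c,uv,z):
    d=c["R"].T@np.linalg.solve(c["camera_matrix"],[*uv,1]);o=-c["R"].T@c["t"]
    return o+d*(z-o[2])/d[2]
def blob(c,uv,r=8):
    u,v=uv;p=c["color"][v-r:v+r+1,u-r:u+r+1]
    h=cv2.cvtColor(p,cv2.COLOR_RGB2HSV)[:,:,1].astype(float);w=np.clip(h-110,0,None)
    y,x=np.mgrid[-r:r+1,-r:r+1];return np.array([u+(w*x).sum()/w.sum(),v+(w*y).sum()/w.sum()])
E
python3 - <<'E'
from h import *
import pickle
L=np.array([[78,-45],[78,45],[-78,45],[-78,-45]])/1e3
obs={"top":[(361,201),(327,210),(342,268),(376,260)],"scene":[(284,277),(332,271),(317,217),(274,222)]}
C={n:pickle.load(open(n+"0.pkl","rb")) for n in obs}
B={n:[blob(C[n],q) for q in obs[n]] for n in obs}
def W(p,l,z):
    c,s=np.cos(p[2]),np.sin(p[2]);l=np.atleast_2d(l);return np.c_[l@[[c,s],[-s,c]]+p[:2],np.full(len(l),z)]
for ns in(["top"],["scene"],["top","scene"]):
    s=least_squares(lambda p:np.concatenate([(px(C[n],W(p,L,.109))-B[n]).ravel() for n in ns]),[.4,0,.2]);print(ns,s.x.round(4),s.fun.round(1))
p=s.x
for n,uv in(("top",(355,243)),("scene",(299,209))):
    X=ray(C[n],uv,.17);print("knobtop sel frame",(np.array([[np.cos(p[2]),np.sin(p[2])],[-np.sin(p[2]),np.cos(p[2])]])@(X[:2]-p[:2])).round(4))
def loc(X): return (np.array([[np.cos(p[2]),np.sin(p[2])],[-np.sin(p[2]),np.cos(p[2])]])@(X[:2]-p[:2])).round(3)
for n,uv,z in(("va",(312,257),.156),("vb",(391,206),.156),("vc",(293,244),.05),("vd",(410,231),.05),("beaker",(480,270),.05),("jar",(199,287),.07)):
    X=ray(C["top"],uv,z);print(n,X.round(3),loc(X))
im=C["top"]["color"][180:290,275:425,::-1];cv2.imwrite("pics/c.png",cv2.resize(im,None,fx=5,fy=5,interpolation=cv2.INTER_CUBIC))
E
```

```text
h.py:12: RuntimeWarning: invalid value encountered in scalar divide
  y,x=np.mgrid[-r:r+1,-r:r+1];return np.array([u+(w*x).sum()/w.sum(),v+(w*y).sum()/w.sum()])
Traceback (most recent call last):
ValueError: Residuals are not finite in the initial point.
```

```bash
sed -i 's/w=np.clip(h-110,0,None)/w=np.clip(h-.5*h.max(),0,None)/; s/r=8/r=6/' h.py
cat > m.py <<'E'
from h import *
import pickle
L=np.array([[78,-45],[78,45],[-78,45],[-78,-45]])/1e3
obs={"top":[(361,201),(327,210),(342,268),(376,260)],"scene":[(284,277),(332,271),(317,217),(274,222)]}
C={n:pickle.load(open(n+"0.pkl","rb")) for n in obs}
B={n:[blob(C[n],q) for q in obs[n]] for n in obs}
print(B)
def W(p,l,z):
    c,s=np.cos(p[2]),np.sin(p[2]);l=np.atleast_2d(l);return np.c_[l@[[c,s],[-s,c]]+p[:2],np.full(len(l),z)]
for ns in(["top"],["scene"],["top","scene"]):
    s=least_squares(lambda p:np.concatenate([(px(C[n],W(p,L,.109))-B[n]).ravel() for n in ns]),[.4,0,.2]);print(ns,s.x.round(4),s.fun.round(1))
p=s.x
def loc(X): return (np.array([[np.cos(p[2]),np.sin(p[2])],[-np.sin(p[2]),np.cos(p[2])]])@(X[:2]-p[:2])).round(3)
for n,uv in(("top",(355,243)),("scene",(299,209))): print("knobtop",loc(ray(C[n],uv,.17)))
for n,uv,z in(("va",(312,257),.156),("vb",(391,206),.156),("vc",(293,244),.05),("vd",(410,231),.05),("beaker",(480,270),.05),("jar",(199,287),.07)):
    X=ray(C["top"],uv,z);print(n,X.round(3),loc(X))
im=C["top"]["color"][180:290,275:425,::-1];cv2.imwrite("pics/c.png",cv2.resize(im,None,fx=5,fy=5,interpolation=cv2.INTER_CUBIC))
E
python3 m.py
```

```text
{'top': [array([360.78292594, 200.77052171]), array([326.9089178 , 208.99746112]), array([341.44262295, 267.77820636]), array([375.60986405, 259.49193803])], 'scene': [array([283.91295117, 276.33607287]), array([331.32504363, 270.47438295]), array([316.763596, 216.193982]), array([273.51865177, 220.94376065])]}
['top'] [ 0.5377 -0.0399  0.2189] [ 0.  -0.1 -0.  -0.1 -0.1  0.1  0.1  0. ]
['scene'] [ 0.5357 -0.0389  0.2173] [ 0.  -0.  -0.1 -0.  -0.   0.   0.   0. ]
['top', 'scene'] [ 0.5368 -0.0392  0.2182] [-0.2  0.3 -0.3  0.3 -0.3  0.5 -0.2  0.4 -0.2  0.4 -0.2  0.3 -0.2  0.3
 -0.2  0.4]
knobtop [-0.029 -0.001]
knobtop [-0.038  0.003]
va [0.478 0.06  0.156] [-0.036  0.109]
vb [ 0.601 -0.139  0.156] [ 0.041 -0.111]
vc [0.521 0.113 0.05 ] [0.017 0.152]
vd [ 0.549 -0.199  0.05 ] [-0.023 -0.159]
beaker [ 0.441 -0.381  0.05 ] [-0.167 -0.313]
jar [0.411 0.358 0.07 ] [-0.036  0.415]
```

View pics/c.png

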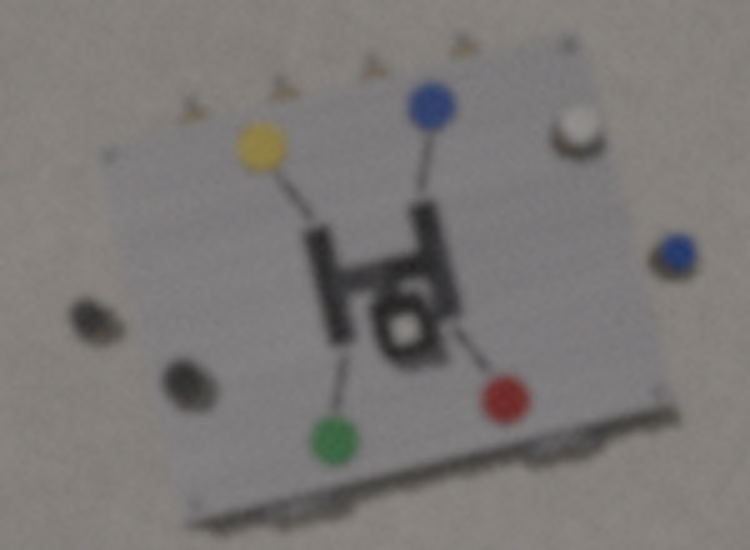

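The pose is good (about 0.3 px residual): centre (0.537, -0.039), yaw 0.218. The knob is at about x=-36 in park and blue is the far right (+x, -y) slot. I'll push with closed fingers, tool x along selector -x and tool y along selector +y.

Emit:
move_arm:
  targets:
    - [0, 0, -38, -435, -507, 0, 255]
    - [0, 0, -38, -435, -507, 0, 255]
    - [0, 0, -38, -435, -507, 0, 255]
    - [0, 0, -38, -435, -507, 0, 255]
    - [0, 0, -38, -435, -507, 0, 255]
    - [0, 0, -38, -435, -507, 0, 255]
    - [0, 0, -38, -435, -507, 0, 255]
    - [0, 0, -38, -435, -507, 0, 255]
    - [0, 0, -38, -435, -507, 0, 255]
    - [0, 0, -38, -435, -507, 0, 255]
    - [0, 0, -38, -435, -507, 0, 255]
    - [0, 0, -38, -435, -507, 0, 255]

```text
time_s: 1.6
tool_pos: [0.4545, -0.0591, 0.2052]
tcp_rot: [-0.108, 0.994, 0.0, -0.0]
ft_force: [-0.4, 0.7, 0.2]
finger_gap: 0.0005
grip_force: 0.0
```

```bash
cat > st.py <<'E'
from bench import telemetry
import numpy as np
from scipy.spatial.transform import Rotation as R
s=telemetry.read_state();a=.2182;d=s["tool_pos"][:2]-[.5368,-.0392];M=np.array([[np.cos(a),np.sin(a)],[-np.sin(a),np.cos(a)]])
r=R.from_quat(s["tcp_rot"]).as_matrix()
print(s["time_s"],"sel xy mm",(M@d*1e3).round(1),"z",s["tool_pos"][2].round(4),"F",s["ft_force"].round(1),"gap",s["finger_gap"],"tooly in sel deg",np.degrees(np.arctan2(r[1,1],r[0,1])-a).round(1),"down",r[:,2].round(3))
E
python3 st.py
```

```text
1.6 sel xy mm [-84.7  -1.6] z 0.2052 F [-0.4  0.7  0.2] gap 0.0004545928742575453 tooly in sel deg 89.9 down [-0.001  0.    -1.   ]
```

Emit:
move_arm:
  targets:
    - [0, 0, 0, 0, 2, 30, 255]
    - [0, 0, 0, 0, 2, 60, 255]
    - [0, 0, 0, -6, 2, 60, 255]
    - [0, 0, 0, -14, 2, 60, 255]
    - [0, 0, 0, -21, 2, 60, 255]
    - [0, 0, 0, -28, 2, 60, 255]
    - [0, 0, 0, -35, 2, 60, 255]
    - [0, 0, 0, -42, 2, 60, 255]
    - [0, 0, 0, -49, 2, 60, 255]
    - [0, 0, 0, -56, 2, 60, 255]
    - [0, 0, 0, -62, 2, 60, 255]
    - [0, 0, 0, -62, 2, 60, 255]

```text
time_s: 3.1
tool_pos: [0.5148, -0.041, 0.1453]
tcp_rot: [-0.111, 0.994, 0.0, 0.0]
ft_force: [-0.2, 0.1, -0.0]
finger_gap: 0.0006
grip_force: 0.1
```

```bash
python3 st.py
cat > pic.py <<'E'
import sys,cv2,numpy as np
from bench import camera
from h import px
n=sys.argv[1];o=[]
for k in("top","scene"):
    c=camera(k);u,v=px(c,[.5368,-.0392,.13])[0].astype(int);im=c["color"][v-50:v+50,u-65:u+65,::-1]
    o.append(cv2.resize(im,(390*1,300),interpolation=cv2.INTER_CUBIC))
cv2.imwrite(f"pics/{n}.png",np.hstack(o))
E
python3 pic.py p1
```

```text
3.1 sel xy mm [-21.9   3. ] z 0.1453 F [-0.2  0.1 -0. ] gap 0.00055698942047488 tooly in sel deg 90.2 down [ 0.  0. -1.]
```

View pics/p1.png

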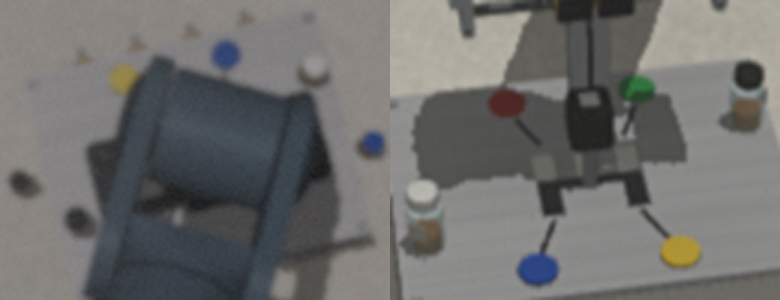

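The lever stands upright in the cross gate (stem mid-gate, knob at (590,115) in the right half). Next I'll go round to its +y side.

Emit:
move_arm:
  targets:
    - [0, 0, 0, 23, 0, 0, 255]
    - [0, 0, 0, 23, 22, 0, 255]
    - [0, 0, 0, 23, 43, 0, 255]
    - [0, 0, 0, 0, 43, 0, 255]
    - [0, 0, 0, -22, 43, 0, 255]
    - [0, 0, 0, -22, 34, 0, 255]
    - [0, 0, 0, -22, 27, 0, 255]
    - [0, 0, 0, -22, 20, 0, 255]
    - [0, 0, 0, -22, 14, 0, 255]
    - [0, 0, 0, -22, 8, 0, 255]
    - [0, 0, 0, -22, 2, 0, 255]
    - [0, 0, 0, -22, 2, 0, 255]

```text
time_s: 4.7
tool_pos: [0.5355, -0.035, 0.1453]
tcp_rot: [-0.11, 0.994, -0.0, 0.0]
ft_force: [0.4, -0.6, 0.3]
finger_gap: 0.0005
grip_force: 0.0
```

```bash
python3 st.py
```

```text
4.7 sel xy mm [-0.3  4.4] z 0.1453 F [ 0.4 -0.6  0.3] gap 0.000510828075840581 tooly in sel deg 90.2 down [ 0.    -0.001 -1.   ]
```

Now to y ≈ -16, still slow.

Emit:
move_arm:
  targets:
    - [0, 0, 0, 0, -5, 0, 255]
    - [0, 0, 0, 0, -10, 0, 255]
    - [0, 0, 0, 0, -14, 0, 255]
    - [0, 0, 0, 0, -18, 0, 255]
    - [0, 0, 0, 0, -20, 0, 255]
    - [0, 0, 0, 0, -20, 0, 255]

```text
time_s: 5.45
tool_pos: [0.54, -0.0542, 0.1456]
tcp_rot: [-0.11, 0.994, -0.0, 0.0]
ft_force: [0.6, -0.0, 0.5]
finger_gap: 0.0006
grip_force: 0.1
```

```bash
python3 st.py; python3 pic.py p2
```

```text
5.45 sel xy mm [ -0.1 -15.4] z 0.1456 F [ 0.6 -0.   0.5] gap 0.0005740029319516696 tooly in sel deg 90.2 down [ 0.    -0.001 -1.   ]
```

View pics/p2.png

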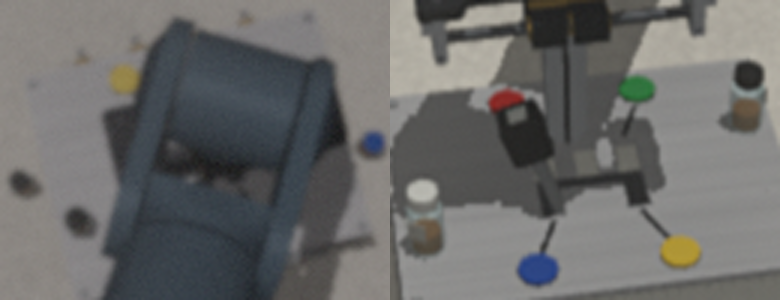

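Run:
```python
from h import *
import pickle
c=pickle.load(open("scene0.pkl","rb"));u,v=px(c,[.5368,-.0392,.13])[0].astype(int)
a=.2182;M=np.array([[np.cos(a),-np.sin(a)],[np.sin(a),np.cos(a)]])
for t in(-.25,-.28,-.31,-.34):
    for h in(162,128): # knob top centre, knob bottom centre
        l=np.array([0,h*np.sin(t)])/1e3;X=np.r_[M@l+[.5368,-.0392],.013+h/1e3*np.cos(t)]
        q=px(c,X)[0];print(t,h,(q-[u-65,v-50])*3+[390,0])
```

```text
-0.25 162 [524.34666655 112.43993262]
-0.25 128 [539.00458036 148.80680365]
-0.28 162 [517.01463336 114.76282229]
-0.28 128 [533.32908656 150.59856768]
-0.31 162 [509.75759405 117.24144235]
-0.31 128 [527.70985353 152.50852455]
-0.34 162 [502.58398094 119.87275539]
-0.34 128 [522.15307883 154.53447552]
```

The knob top at (516,115) means a lean of about -0.285, near the edge of the play, so I'll push 4 mm more. Then I'll go round behind the knob.

Emit:
move_arm:
  targets:
    - [0, 0, 0, 0, -2, 0, 255]
    - [0, 0, 0, 0, -4, 0, 255]
    - [0, 0, 0, 0, -4, 0, 255]

```text
time_s: 5.92
tool_pos: [0.5407, -0.0579, 0.1454]
tcp_rot: [-0.11, 0.994, -0.0, -0.0]
ft_force: [0.3, 0.8, -0.5]
finger_gap: 0.0002
grip_force: 0.4
```

Emit:
move_arm:
  targets:
    - [0, 0, 0, 0, 12, 0, 255]
    - [0, 0, 0, 25, 16, 0, 255]
    - [0, 0, 0, 50, 16, 0, 255]
    - [0, 0, 0, 50, -6, 0, 255]
    - [0, 0, 0, 50, -26, 0, 255]
    - [0, 0, 0, 42, -26, 0, 255]
    - [0, 0, 0, 35, -26, 0, 255]
    - [0, 0, 0, 28, -26, 0, 255]
    - [0, 0, 0, 22, -26, 0, 255]
    - [0, 0, 0, 16, -26, 0, 255]
    - [0, 0, 0, 10, -26, 0, 255]
    - [0, 0, 0, 10, -26, 0, 255]

```text
time_s: 7.42
tool_pos: [0.537, -0.0852, 0.1454]
tcp_rot: [-0.111, 0.994, 0.0, 0.0]
ft_force: [-1.4, -0.2, 1.4]
finger_gap: 0.0005
grip_force: 0.2
```

```bash
python3 st.py; python3 pic.py p3
```

```text
7.425 sel xy mm [ -9.8 -44.9] z 0.1454 F [-1.4 -0.2  1.4] gap 0.0005323034262430509 tooly in sel deg 90.2 down [-0.  0. -1.]
```

View pics/p3.png

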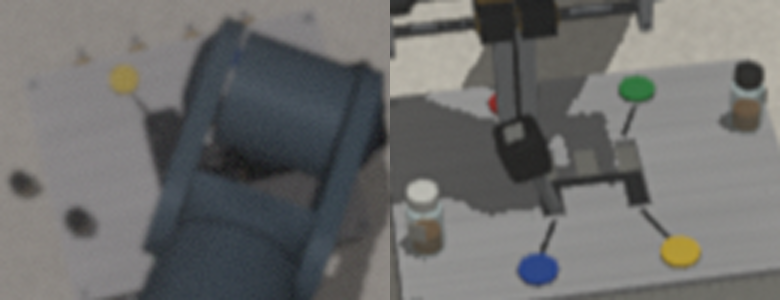

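The knob is moving into the blue slot (knob top at about (513,133)). I'll keep pushing.

Emit:
move_arm:
  targets:
    - [0, 0, 0, -6, 0, 0, 255]
    - [0, 0, 0, -12, 0, 0, 255]
    - [0, 0, 0, -18, 0, 0, 255]
    - [0, 0, 0, -23, 0, 0, 255]
    - [0, 0, 0, -26, 0, 0, 255]
    - [0, 0, 0, -28, 0, 0, 255]
    - [0, 0, 0, -28, 0, 0, 255]

```text
time_s: 8.4
tool_pos: [0.5627, -0.0794, 0.145]
tcp_rot: [-0.111, 0.994, 0.0, -0.002]
ft_force: [-6.0, -2.3, 1.2]
finger_gap: 0.0005
grip_force: 3.3
```

Emit:
move_arm:
  targets:
    - [0, 0, 0, -1, 0, 0, 255]
    - [0, 0, 0, -2, 0, 0, 255]
    - [0, 0, 0, -2, 0, 0, 255]

```text
time_s: 8.78
tool_pos: [0.5633, -0.0793, 0.1449]
tcp_rot: [-0.111, 0.994, -0.0, -0.004]
ft_force: [-10.7, -2.2, 3.3]
finger_gap: 0.0006
grip_force: 6.0
```

```bash
python3 st.py
```

```text
8.775 sel xy mm [ 17.2 -44.8] z 0.1449 F [-10.7  -2.2   3.3] gap 0.0005795839536236628 tooly in sel deg 90.2 down [-0.008 -0.001 -1.   ]
```

The fingers are against the hard stop (force rising, position stalled at 17 mm). I'll back off and rise clear.

Emit:
move_arm:
  targets:
    - [0, 0, 0, 15, 0, 0, 255]
    - [0, 0, 0, 45, 0, 0, 255]
    - [0, 0, 0, 70, 0, -30, 255]
    - [0, 0, 0, 90, 0, -80, 255]
    - [0, 0, 0, 100, 0, -120, 255]
    - [0, 0, 0, 100, 0, -120, 255]
    - [0, 0, 0, 100, 0, -120, 255]

```text
time_s: 9.65
tool_pos: [0.4682, -0.1005, 0.2648]
tcp_rot: [-0.11, 0.994, 0.0, 0.0]
ft_force: [0.2, 0.3, -0.4]
finger_gap: 0.0005
grip_force: 0.0
```

```bash
python3 st.py; python3 pic.py p4
```

```text
9.65 sel xy mm [-80.2 -45. ] z 0.2648 F [ 0.2  0.3 -0.4] gap 0.0005232489173850547 tooly in sel deg 90.2 down [ 0.  0. -1.]
```

View pics/p4.png

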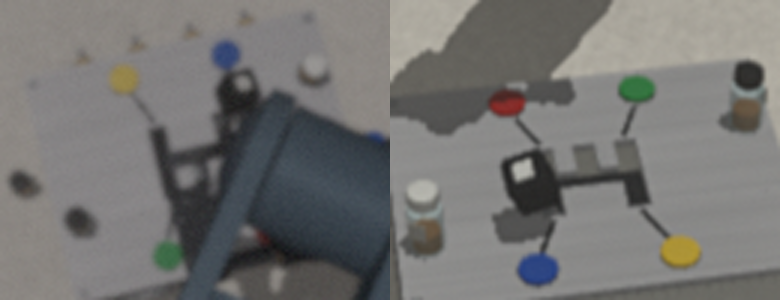

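The knob sits in the blue slot, with its top at about (523,168) in the right half, and the vials are undisturbed. I'll check the lean against projection and hand in if it is home.

Run:
```python
from h import *
import pickle
c=pickle.load(open("scene0.pkl","rb"));u,v=px(c,[.5368,-.0392,.13])[0].astype(int)
a=.2182;M=np.array([[np.cos(a),-np.sin(a)],[np.sin(a),np.cos(a)]])
for t in(.2,.25,.29):
    d=np.array([np.tan(t),np.tan(-.31),1]);d/=np.linalg.norm(d);X=.162*d;X=np.r_[M@X[:2]+[.5368,-.0392],.013+X[2]]
    print(t,((px(c,X)[0]-[u-65,v-50])*3+[390,0]).round(0))
```

```text
0.2 [518. 154.]
0.25 [520. 164.]
0.29 [522. 172.]
```

```bash
python3 -c "
from bench import robot
print(robot.close_job())"
```

```text
the job is handed in; nothing more can be done
None
```

I pushed the lever out of park, along the cross gate and into the blue (far right) slot up to its hard stop, and handed the job in with the arm clear. The last picture puts its lean at about 0.27 rad (0.25 needed), with both vials on the plate still standing; the verdict was not shown.

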